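# Clamp the letter rack's slat while its glue sets

### The job

The front slat of the small wooden letter rack has been glued but springs up. Squeeze the handles of the spring clamp to lift it off its stand with the jaws open, straddle slat and back board with it near the middle of their length and push it gently but fully home, so that its cross bar bears on the back board and holds the slat down flush. Keep it there while you let the handles go, so that the clamp is left gripping the two upright on its own, and do not shift the ink bottle, the eraser or the rubber stamp standing beside the work.

Things in the scene. Friction and masses are not known exactly. Their poses are not given: they have to be found in the camera images.
- clamp: grey plastic spring clamp, upright astride its stand: two handles above, two jaws below; 65 (x) x 20 (y) x 104 mm high, 95 g, alike either way round. Origin: middle of the underside of its cross bar, which rests on the edge that the jaws straddle. x: squeezing and opening direction; y: along the clamped edge. Jaws reach 32 mm below the origin; gripping faces 14 to 32 mm below it
- clamp_grip (a point): point midway between the clamp's handles, 52 mm above its origin: grip here from above, fingers outside the handles along the clamp's x. The handles run from 16 mm to 72 mm above the clamp's origin; over their outer faces they are 65 mm apart at the top when relaxed, 32 mm and parallel when fully squeezed. A full squeeze takes about 14 N here and ends at a stop
- clamp_bar: the steel cross bar of the clamp, 20 x 20 x 6 mm, fixed in it; same origin and axes as the clamp. More than 22 N between it and the rack would spoil the glue joint.
- clamp_arm (a joint): opening angle of each clamp arm: 0 relaxed (jaw tips 10 mm apart), about 0.12 when gripping the 20 mm of slat and board, 0.28 fully squeezed (33 mm apart at the tips, 28 mm at the top of the gripping faces). A spring closes it, with about 15 N at the jaws.
- rack: wooden letter rack, fixed; origin: centre of the underside of its 100 x 140 x 12 mm foot. x through the boards, y along them. Back board 120 mm long, 12 thick (x -2 to +10 mm); before it the slat, 110 long, 8 thick (x -10 to -2), 38 high: together 20 mm thick, centred on x = y = 0. The board's top edge is 62 to 82 mm above the desk (adjustable, not reported)
- slat (a joint): height of the top of the front slat above the top of the back board: 0 is flush; it springs up to 0.008 m and takes about 3 N to hold at 0; its own stop is at -0.002, below the edge of the board.
- stand: fixed dark steel parking stand for the clamp. Origin: centre of the underside of its 70 x 90 x 10 mm foot; a blade 8 mm thick (x), 50 mm long (y) stands on it with its top 50 mm above the desk. The blade fits loosely between the relaxed jaws.
- ink_bottle: dark blue ink bottle, 52 x 52 x 62 mm, bystander; origin at the centre of its underside
- eraser: small eraser, 21 x 48 x 11 mm, bystander; origin at the centre of its underside
- rubber_stamp: wooden rubber stamp with a knob handle, 28 x 56 x 67 mm, bystander; origin at the centre of its underside
Mind the look-alikes: they are no part of the job. Leave any red look-alike of the clamp alone. Leave any green look-alike of the rack alone.

How it is judged:
By the outcome, as a careful person would: the job done as asked, in the order asked, and still so for the second after the job is handed in, with the robot touching nothing.
It also fails if it takes over 72 s, if anything falls off the work surface, if the arm or the gripper's body presses on something with over 40 N, if the wrist force passes 120 N, or if a joint passes its speed limit or range.

### The arm

A 7-joint arm with a two-finger parallel gripper is mounted at the origin on a cart in front of the work surface, level with it; the furniture and walls round the work are solid. World frame = base frame: x ahead of the robot, y to its left, z up, the work surface at z = 0. Lengths are in m, angles in rad, forces in N, time in s.
With the tool pointing down it reaches from about 0.425 to 1.025 m from the base axis. Payload 3.6 kg.
Tool frame: the origin (TCP) lies at the very end of the fingers, on their centre line; the grasp point (between the pads) lies 19 mm behind it; z points along the fingers, y is the line along which they close (so a half turn about z gives the same grasp; the last joint's range is limited). The gripper opens to 85 mm and grips with 20 to 120 N. Pads are 22 mm wide; open, the fingers measure 114 mm over their backs; the gripper's body (76 mm by 85 mm) begins 54 mm behind the grasp point. The pads swing forward as they close: fully open they stand 13 mm farther back than shut.
Start: joints at [-1.244, 0.591, 0.048, 1.609, -0.033, 0.943, -0.034], TCP at [0.295, 0.662, 0.231] pointing down, gripper open.
Joint ranges: [-2.69, 2.69], [-0.47, 2.24], [-1.27, 1.36], [0.19, 2.51], [-1.53, 4.68], [0.08, 2.07], [-3.09, 3.09]. Speed limits (rad/s): [2.57, 2.57, 3.14, 3.14, 3.14, 3.14, 3.14].

### API

Orientations are given as [roll, pitch, yaw] about the fixed x, y, z axes, in that order (R = Rz(yaw) Ry(pitch) Rx(roll)).
In Python, from station import state, grab_frame, finish_job gives the robot as it stands.
- The arm moves only by the tool arm_command, never from a script. Its arguments are lists of equal length, an entry for each row: "linear": the shift along the tool's x, y, z in m, a list of three; "rot": the turn, a rotation vector about the tool's x, y, z in rad, a list of three. A call has exactly 10 rows; each row shifts and turns the commanded pose from where the row before left it, along the tool's axes as they then stand; what a row does not reach is not made up. A row lasts 1/12 s, in which the tool goes at most 41.7 mm and 7.16 degrees, less where a joint would pass 70% of its speed; a pose out of reach is approached as far as the arm can. A call with a gripper value outside its range is refused whole. "gripper" is the opening, from 0 (shut) to 1 (fully open), set as the call begins (left out, the last holds). The fingers move at their own pace and stop on an object; "squeeze" is the grip in N (left out, the last holds). Time passes only in rows, so rows that do not move let the fingers close, or fill a call up. It gives the time, the measured TCP pose, the force, the opening and the grip force at its end, in the units of the state.
- state(): the state, without advancing time (a new reading comes with each control period).
- grab_frame(name): name is "scene" or "side" or "wrist"; returns a dict with "color" (480x640x3 uint8, red, green, blue), "camera_matrix" (3x3 intrinsics, pixels), "R" (3x3) and "t" (3): a world point X has camera coordinates R X + t. Camera axes: x right, y down, z forward; pixel columns grow to the right and rows downward; lengths in m; the calibration is good to about 2 mm. A picture is of the moment at which its call begins. There is no depth.
- finish_job(): hands the job in; it is judged then, once.
The state is a dict: "time_s": time; "joint_pos": joint angles; "joint_vel": joint speeds; "joint_efforts": joint torques, N m; "tool_pos": TCP position; "tcp_rot": TCP orientation; "force": force on the tool from outside, world axes, zero at the start; "wrist_torque": the same for the moment, N m; "finger_gap": finger opening in m; "gripper_force": force on a finger pad.
Only numpy, scipy, OpenCV 4.12 (cv2) and the standard library are available. Lean on these libraries where they do the work, as an engineer would, in place of code of your own. Each camera call takes 0.05 s, during which the arm holds its last target. There are 200 camera calls.

## Working session

There is one attempt and no reset: what is moved stays moved. The work goes in short steps, Python scripts to look and compute and a tool call to move; the robot and the scene stay as the last step left them, time stands still between calls to the robot, and variables do not carry over. Pictures are saved under pics/ and viewed, at most 12 in all, crops included, and the job is handed in when it is done.

Besides the shell and the picture viewer there is one more tool, called after "Request:" by a JSON object that holds its "method" and its "body", one argument or row to a line. arm_command: Moves the arm, as the interface text tells. Its arguments: {"type":"object","properties":{"linear":{"type":"array"},"rot":{"type":"array"},"gripper":{"type":"number"},"squeeze":{"type":"number"}},"required":["linear","rot"]}

```bash
mkdir -p pics; cat > h.py <<'E'
import numpy as np, cv2, json
from station import state, grab_frame, finish_job
def snap(name,fn):
    f=grab_frame(name); cv2.imwrite('pics/'+fn+'.png',f['color'][:,:,::-1])
    np.savez('pics/'+fn+'.npz',K=f['camera_matrix'],R=f['R'],t=f['t']); return f
def cam(fn):
    d=np.load('pics/'+fn+'.npz'); return d['K'],d['R'],d['t']
def ray(fn,p):
    K,R,t=cam(fn); d=R.T@np.linalg.inv(K)@np.array([p[0],p[1],1.]); return -R.T@t,d/np.linalg.norm(d)
def tri(obs):
    A=np.zeros((3,3));b=np.zeros(3);rs=[ray(*o) for o in obs]
    for c,d in rs: P=np.eye(3)-np.outer(d,d);A+=P;b+=P@c
    x=np.linalg.solve(A,b); return x,[float(np.linalg.norm((np.eye(3)-np.outer(d,d))@(x-c))) for c,d in rs]
def onz(fn,p,z):
    c,d=ray(fn,p); return c+d*(z-c[2])/d[2]
def proj(fn,X):
    K,R,t=cam(fn); q=K@(R@np.array(X)+t); return q[:2]/q[2]
E
python3 - <<'E'
from h import *
for n in ['scene','side']:
    f=snap(n,n); K,R,t=cam(n); print(n,-R.T@t,R[2],K[0,0])
print(state())
E
```

```text
scene [ 0.12606618 -0.74527247  0.61338333] [ 0.42746041  0.75285089 -0.50049289] 599.2231788545232
side [ 0.31677299 -1.15413018  0.63785976] [ 0.19341005  0.89295853 -0.40646971] 582.0355373782178
{'time_s': 0.1, 'joint_pos': array([-1.24448323,  0.59205222,  0.04832804,  1.60971148, -0.03330816,
        0.94272897, -0.03373745]), 'joint_vel': array([-0.00200093, -0.0016903 ,  0.00123174, -0.00298819, -0.00170811,
        0.00087128,  0.00127247]), 'joint_efforts': array([ 5.01149058e-03, -5.49997473e+01,  1.55329719e+00, -1.98823929e+01,
        9.66996158e-03,  3.87494467e-03, -4.37127539e-06]), 'tool_pos': array([0.2951946 , 0.66134429, 0.23023143]), 'tcp_rot': array([-3.13950176e+00,  1.24556098e-04,  2.72179755e+00]), 'force': array([-0.45782136,  0.30587255,  0.31680042]), 'wrist_torque': array([-0.02826136, -0.0060277 , -0.03424777]), 'gripper_force': 0.0, 'finger_gap': 0.08540218588023027}
```

View pics/scene.png

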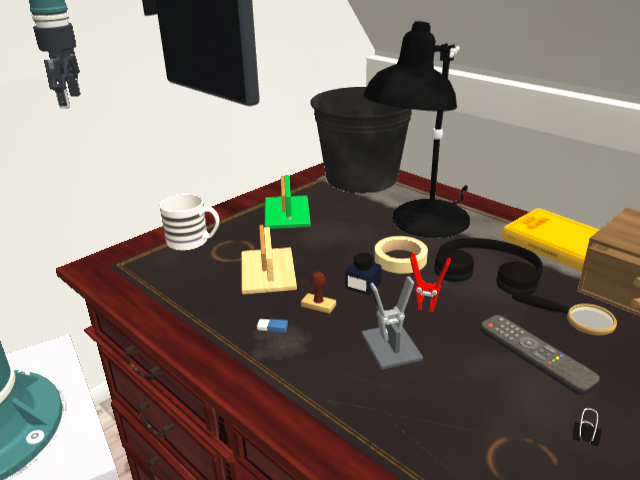

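View pics/side.png

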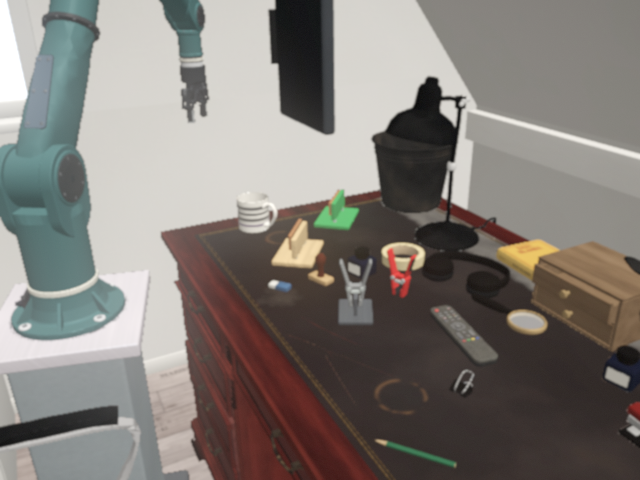

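The scene view shows the clamp on its stand around (392,320), the rack around (268,262), the stamp at (319,292), the eraser at (272,325) and the bottle at (362,273). The side view shows the clamp at (355,290) and the rack at (298,248). Next I'll enlarge both.

```bash
python3 - <<'E'
from h import *
a=cv2.imread('pics/scene.png');b=cv2.imread('pics/side.png')
r=lambda im,x,y,w,h:cv2.resize(im[y:y+h,x:x+w],(400,300),interpolation=cv2.INTER_CUBIC)
# clamp: scene x340-440,y... 
top=np.hstack([r(a,350,270,133,100),r(a,225,210,133,100)])
bot=np.hstack([r(b,310,240,120,90),r(b,240,210,120,90)])
cv2.imwrite('pics/crop.png',np.vstack([top,bot]))
E
```

```text
(no output)
```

View pics/crop.png

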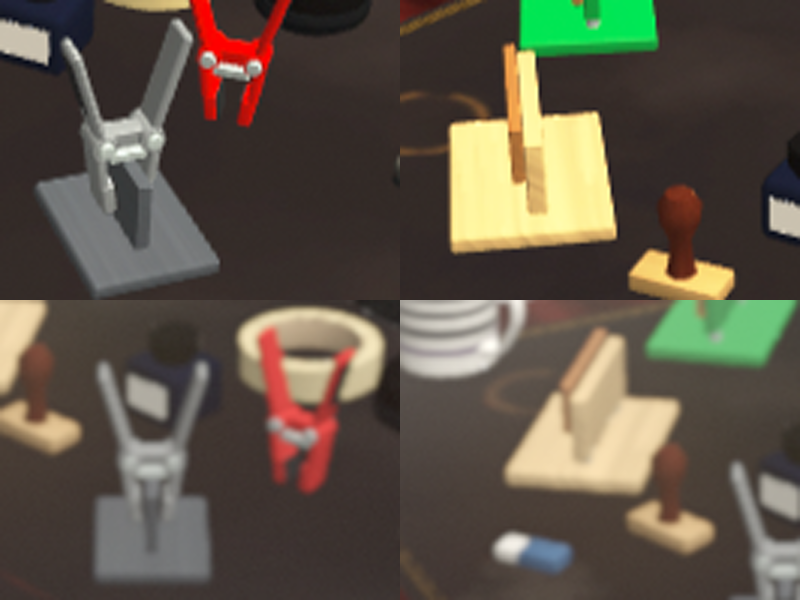

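```bash
python3 - <<'E'
from h import *
S=lambda x,y:(350+x*133/400,270+y/3)
S2=lambda x,y:(225+(x-400)*133/400,210+y/3)
D=lambda x,y:(310+x*.3,240+(y-300)*.3)
D2=lambda x,y:(240+(x-400)*.3,210+(y-300)*.3)
L=tri([('scene',S(70,43)),('side',D(103,367))]);R=tri([('scene',S(182,27)),('side',D(202,366))])
print('handles',L,R,(L[0]+R[0])/2,np.linalg.norm(L[0]-R[0]))
for p in [(38,186),(97,290),(217,263)]: print('stand',onz('scene',S(*p),.01))
for p in [(97,497),(208,497),(97,572),(210,572)]: print('stand side',onz('side',D(*p),.01))
for p in [(450,127),(597,113),(615,235),(452,242)]: print('rack',onz('scene',S2(*p),.012))
for p in [(545,397),(680,402),(643,485),(507,478)]: print('rack side',onz('side',D2(*p),.012))
print('boardfar',tri([('scene',S2(527,55)),('side',D2(618,337))]))
print('stamp',onz('scene',S2(681,272),.01),tri([('scene',S2(680,190)),('side',D2(672,450))]))
print('eraser',onz('side',D2(532,552),.005),'bottle',onz('side',D(172,370),.04),onz('scene',(362,278),.03))
E
```

```text
handles (array([ 0.55497717, -0.13654227,  0.12024699]), [0.0007724317489893795, 0.0007724317489892938]) (array([ 0.6112479 , -0.15353062,  0.12114371]), [0.000518257641629158, 0.0005182576416293451]) [ 0.58311254 -0.14503644  0.12069535] 0.05878607869794419
stand [ 0.55874861 -0.10528405  0.01      ]
stand [ 0.53766827 -0.19020896  0.01      ]
stand [ 0.60102018 -0.20517174  0.01      ]
stand side [ 0.55816207 -0.10258753  0.01      ]
stand side [ 0.62707993 -0.11925211  0.01      ]
stand side [ 0.53802362 -0.18889256  0.01      ]
stand side [ 0.60363356 -0.2046488   0.01      ]
rack [0.4933626  0.23199421 0.012     ]
rack [0.58461665 0.19649583 0.012     ]
rack [0.5259193  0.06050411 0.012     ]
rack [0.43964884 0.10542602 0.012     ]
rack side [0.48646341 0.2306048  0.012     ]
rack side [0.58752416 0.19583197 0.012     ]
rack side [0.53275187 0.06228841 0.012     ]
rack side [0.43974723 0.09648383 0.012     ]
boardfar (array([0.54103951, 0.20440762, 0.0666171 ]), [0.0014633754736487934, 0.0014633754736488437])
stamp [0.54171705 0.00872154 0.01      ] (array([0.54519233, 0.01385286, 0.06180751]), [0.0007230037545678032, 0.0007230037545677757])
eraser [ 0.44370187 -0.00436011  0.005     ] bottle [0.636284   0.00367215 0.04      ] [0.62908508 0.00358267 0.03      ]
```

```bash
cat >> h.py <<'E'
from scipy.spatial.transform import Rotation as Ro
def plan(target,yaw,n,calls=1):
    s=state(); p=s['tool_pos'].copy(); y0=s['tcp_rot'][2]; d=(yaw-y0+np.pi)%(2*np.pi)-np.pi
    target=np.array(target,float); p0=p.copy(); R=Ro.from_euler('xyz',s['tcp_rot'])
    Rt=Ro.from_euler('xyz',[np.pi,0,yaw]); rows=[]
    for i in range(n):
        g=p0+(target-p0)*(i+1)/n
        v=np.round(R.inv().apply(g-p),4); w=np.round((R.inv()*Rt).as_rotvec()/(n-i),4)
        p=p+R.apply(v); R=R*Ro.from_rotvec(w); rows.append((v.tolist(),w.tolist()))
    while len(rows)%10: rows.append(([0,0,0],[0,0,0]))
    for k in range(0,len(rows),10):
        print('linear',json.dumps([r[0] for r in rows[k:k+10]]).replace(' ',''));print('rot',json.dumps([r[1] for r in rows[k:k+10]]).replace(' ',''))
E
python3 -c "
from h import *
plan([0.49,0.15,0.30],1.213,18)"
```

```text
linear [[-0.0215,-0.0215,-0.0038],[-0.0232,-0.0197,-0.0039],[-0.0247,-0.0177,-0.0038],[-0.0261,-0.0155,-0.0038],[-0.0274,-0.0133,-0.0039],[-0.0284,-0.0109,-0.0038],[-0.0291,-0.0085,-0.0039],[-0.0298,-0.0061,-0.0038],[-0.0302,-0.0035,-0.0039],[-0.0304,-0.001,-0.0039]]
rot [[-0.0001,0.0001,0.0838],[-0.0001,0.0001,0.0838],[-0.0001,0.0001,0.0838],[-0.0001,0.0001,0.0838],[-0.0001,0.0001,0.0838],[-0.0001,0.0001,0.0838],[-0.0001,0.0001,0.0838],[-0.0001,0.0001,0.0838],[-0.0001,0.0001,0.0838],[-0.0001,0.0001,0.0838]]
linear [[-0.0304,0.0015,-0.0038],[-0.0301,0.0041,-0.0039],[-0.0297,0.0066,-0.0039],[-0.029,0.009,-0.0038],[-0.0282,0.0115,-0.0039],[-0.0271,0.0138,-0.0039],[-0.0258,0.016,-0.0039],[-0.0244,0.0181,-0.0038],[0,0,0],[0,0,0]]
rot [[-0.0001,0.0001,0.0838],[-0.0001,0.0001,0.0839],[-0.0001,0.0001,0.0838],[-0.0001,0.0001,0.0839],[-0.0001,0.0,0.0838],[-0.0001,0.0001,0.0839],[-0.0,0.0,0.0838],[-0.0001,0.0001,0.0839],[0,0,0],[0,0,0]]
```

Request:
{"method": "arm_command", "body": {
  "linear": [
    [-0.0215,-0.0215,-0.0038],
    [-0.0232,-0.0197,-0.0039],
    [-0.0247,-0.0177,-0.0038],
    [-0.0261,-0.0155,-0.0038],
    [-0.0274,-0.0133,-0.0039],
    [-0.0284,-0.0109,-0.0038],
    [-0.0291,-0.0085,-0.0039],
    [-0.0298,-0.0061,-0.0038],
    [-0.0302,-0.0035,-0.0039],
    [-0.0304,-0.001,-0.0039]
  ],
  "rot": [
    [0,0,0.0838],
    [0,0,0.0838],
    [0,0,0.0838],
    [0,0,0.0838],
    [0,0,0.0838],
    [0,0,0.0838],
    [0,0,0.0838],
    [0,0,0.0838],
    [0,0,0.0838],
    [0,0,0.0838]
  ]
}}

```text
time_s: 0.93
tool_pos: [0.4037, 0.3762, 0.2697]
tcp_rot: [-3.141, 0.0, 1.88]
force: [0.0, 0.5, -0.8]
finger_gap: 0.0856
gripper_force: 0.0
```

Request:
{"method": "arm_command", "body": {
  "linear": [
    [-0.0304,0.0015,-0.0038],
    [-0.0301,0.0041,-0.0039],
    [-0.0297,0.0066,-0.0039],
    [-0.029,0.009,-0.0038],
    [-0.0282,0.0115,-0.0039],
    [-0.0271,0.0138,-0.0039],
    [-0.0258,0.016,-0.0039],
    [-0.0244,0.0181,-0.0038],
    [0,0,0],
    [0,0,0]
  ],
  "rot": [
    [0,0,0.0838],
    [0,0,0.0839],
    [0,0,0.0838],
    [0,0,0.0839],
    [0,0,0.0838],
    [0,0,0.0839],
    [0,0,0.0838],
    [0,0,0.0839],
    [0,0,0],
    [0,0,0]
  ]
}}

```text
time_s: 1.77
tool_pos: [0.4907, 0.1486, 0.3008]
tcp_rot: [3.141, 0.0, 1.209]
force: [-0.5, -0.1, -0.2]
finger_gap: 0.0853
gripper_force: 0.0
```

```bash
python3 - <<'E'
from h import *
f=snap('wrist','w1');K,R,t=cam('w1');print(-R.T@t,R[2],K[0,0],state()['tool_pos'],state()['tcp_rot'],state()['joint_pos'])
plan([0.54,0.02,0.30],1.30,8)
E
```

```text
[0.51608003 0.21633026 0.4429671 ] [-0.09971703 -0.26245736 -0.9597774 ] 353.33407959590204 [0.4900427  0.15050427 0.30051664] [-3.14093184e+00 -3.13695720e-05  1.21238595e+00] [-0.82912146  0.26700618  0.54980092  2.02407152 -0.17794241  0.89667646
 -0.54180727]
linear [[-0.0131,0.0116,0.0001],[-0.0132,0.0114,0.0],[-0.0133,0.0113,0.0001],[-0.0135,0.0111,0.0],[-0.0136,0.011,0.0001],[-0.0137,0.0108,0.0001],[-0.0138,0.0107,0.0],[-0.0139,0.0106,0.0001],[0,0,0],[0,0,0]]
rot [[-0.0001,-0.0,-0.011],[-0.0001,-0.0,-0.0109],[-0.0001,-0.0,-0.011],[-0.0001,-0.0,-0.0109],[-0.0001,-0.0,-0.011],[-0.0001,-0.0,-0.0109],[-0.0,-0.0,-0.011],[-0.0001,-0.0001,-0.0109],[0,0,0],[0,0,0]]
```

View pics/w1.png

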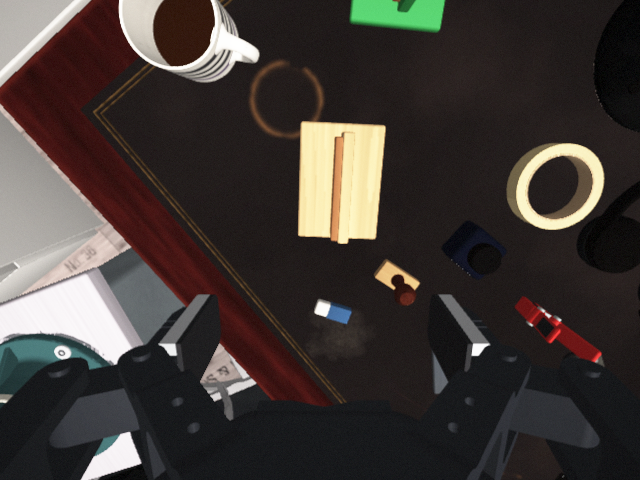

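```bash
python3 - <<'E'
from h import *
plan([0.565,-0.20,0.30],1.30,10)
im=cv2.imread('pics/w1.png');cv2.imwrite('pics/w1c.png',cv2.resize(im[115:250,290:395],None,fx=4.4,fy=4.4,interpolation=cv2.INTER_CUBIC))
E
```

```text
linear [[-0.0302,0.0193,0.0],[-0.0304,0.0191,0.0001],[-0.0305,0.0187,0.0],[-0.0307,0.0186,0.0001],[-0.0308,0.0182,0.0],[-0.031,0.018,0.0001],[-0.0312,0.0177,0.0],[-0.0313,0.0174,0.0],[-0.0315,0.0171,0.0001],[-0.0316,0.0169,0.0]]
rot [[-0.0001,-0.0,-0.0088],[-0.0001,-0.0,-0.0088],[-0.0001,-0.0,-0.0088],[-0.0001,-0.0,-0.0087],[-0.0,-0.0,-0.0088],[-0.0001,-0.0,-0.0087],[-0.0,-0.0,-0.0088],[-0.0001,-0.0,-0.0087],[-0.0,-0.0,-0.0088],[-0.0001,-0.0001,-0.0087]]
```

View pics/w1c.png

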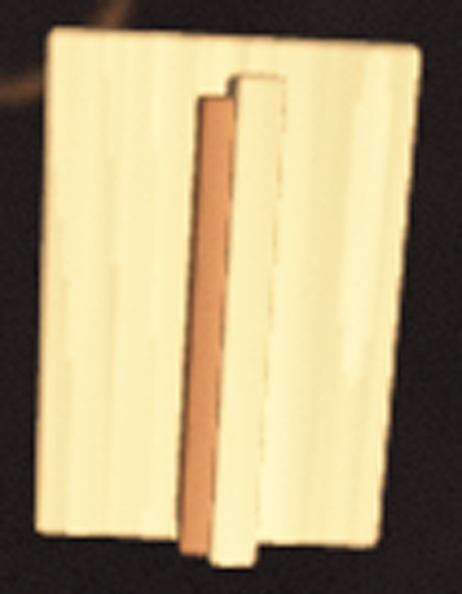

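In the crop, the board's top corners are (234,76), (285,78), (256,566) and (211,563). The slat's left edge runs from (198,97) to (180,553), and the foot's corners are clear. Moving over the clamp next.

Request:
{"method": "arm_command", "body": {
  "linear": [
    [-0.0302,0.0193,0],
    [-0.0304,0.0191,0],
    [-0.0305,0.0187,0],
    [-0.0307,0.0186,0],
    [-0.0308,0.0182,0],
    [-0.031,0.018,0],
    [-0.0312,0.0177,0],
    [-0.0313,0.0174,0],
    [-0.0315,0.0171,0],
    [-0.0316,0.0169,0]
  ],
  "rot": [
    [0,0,-0.0088],
    [0,0,-0.0088],
    [0,0,-0.0088],
    [0,0,-0.0088],
    [0,0,-0.0088],
    [0,0,-0.0088],
    [0,0,-0.0088],
    [0,0,-0.0088],
    [0,0,-0.0088],
    [0,0,-0.0088]
  ]
}}

```text
time_s: 2.65
tool_pos: [0.5663, -0.1987, 0.2999]
tcp_rot: [-3.14, -0.001, 1.306]
force: [0.8, 0.1, -0.3]
finger_gap: 0.0858
gripper_force: 0.0
```

```bash
python3 - <<'E'
from h import *
for i in range(4): f=snap('wrist','w2')
K,R,t=cam('w2');print(-R.T@t,state()['tool_pos'],state()['tcp_rot'],state()['time_s'])
P=lambda x,y:(289.6+(x+.5)/4.4,114.6+(y+.5)/4.4)
c=[onz('w1',P(*p),.012) for p in [(48,30),(420,45),(378,547),(37,533)]]
print(np.round(c,4),np.mean(c,0)); 
for h in(.062,.072,.082):
  b=[onz('w1',P(*p),h) for p in [(234,76),(285,78),(256,566),(211,563)]]
  print(h,np.round(b,4).tolist(),np.mean(b,0),np.linalg.norm(b[0]-b[3]))
im=cv2.imread('pics/w2.png')
# combined: full at left reduced + crops
q=np.hstack([cv2.resize(im,(400,300)),cv2.resize(im[0:150,200:400],(400,300))])
q2=cv2.resize(im[190:390,220:487],(800,600))[:300] 
cv2.imwrite('pics/w2c.png',im)
E
```

```text
[ 0.58516187 -0.1318515   0.44231984] [ 0.56567891 -0.19893828  0.29991438] [-3.14010752e+00 -6.71995909e-04  1.30134724e+00] 2.85
[[0.4951 0.2374 0.012 ]
 [0.5858 0.1991 0.012 ]
 [0.5317 0.0713 0.012 ]
 [0.4409 0.1101 0.012 ]] [0.51335137 0.15447866 0.012     ]
0.062 [[0.5346, 0.2099, 0.062], [0.5457, 0.2053, 0.062], [0.4989, 0.0943, 0.062], [0.4884, 0.0992, 0.062]] [0.51691469 0.15218989 0.062     ] 0.12001906769101142
0.072 [[0.5341, 0.2101, 0.072], [0.5449, 0.2056, 0.072], [0.4994, 0.0975, 0.072], [0.4891, 0.1023, 0.072]] [0.51689278 0.15387351 0.072     ] 0.11686868891274038
0.082 [[0.5337, 0.2103, 0.082], [0.5441, 0.2059, 0.082], [0.4998, 0.1007, 0.082], [0.4898, 0.1053, 0.082]] [0.51687087 0.15555712 0.082     ] 0.11371831013446941
```

View pics/w2.png

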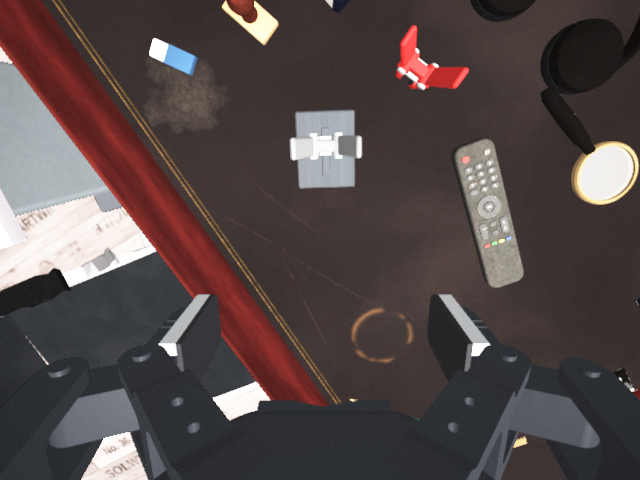

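This view shows the clamp with its handle tops at about (300,149) and (352,146). The stand's foot corners are (296,111), (354,110), (355,187) and (299,188).

```bash
python3 - <<'E'
from h import *
c=[onz('w2',p,.01) for p in [(296,111),(354,110),(355,187),(299,188)]]
print(np.round(c,4),np.mean(c,0)); x=(c[1]+c[2]-c[0]-c[3]);y=(c[0]+c[1]-c[2]-c[3]);print(np.degrees([np.arctan2(x[1],x[0]),np.arctan2(-y[0],y[1])]),np.linalg.norm(c[0]-c[1]),np.linalg.norm(c[0]-c[3]))
l,r=[onz('w2',p,.122) for p in [(300,149),(352,146)]]; print(l,r,(l+r)/2,np.linalg.norm(l-r),np.degrees(np.arctan2(*(r-l)[1::-1])))
S=lambda x,y:(350+x*133/400,270+y/3)
D=lambda x,y:(310+x*.3,240+(y-300)*.3)
print(tri([('scene',S(70,43)),('side',D(103,367)),('w2',(300,149))]),tri([('scene',S(182,27)),('side',D(202,366)),('w2',(352,146))]))
im=cv2.imread('pics/w2.png');cv2.imwrite('pics/w2c.png',cv2.resize(im[95:200,280:372],None,fx=5,fy=5,interpolation=cv2.INTER_CUBIC))
E
```

```text
[[ 0.5602 -0.1005  0.01  ]
 [ 0.625  -0.1174  0.01  ]
 [ 0.6043 -0.2041  0.01  ]
 [ 0.5378 -0.1868  0.01  ]] [ 0.58180843 -0.15218343  0.01      ]
[-14.61873656 -13.96875527] 0.06698693719258038 0.08918023039364954
[ 0.5608583  -0.13980252  0.122     ] [ 0.60562489 -0.14963876  0.122     ] [ 0.5832416  -0.14472064  0.122     ] 0.045834467302609795 -12.392269395120499
(array([ 0.55680967, -0.13792992,  0.12035326]), [0.002217233678175106, 0.002463770264934354, 0.004358267789444681]) (array([ 0.60968205, -0.15166186,  0.12041499]), [0.0022924163908640913, 0.0022978867537682404, 0.004389187157287576])
```

View pics/w2c.png

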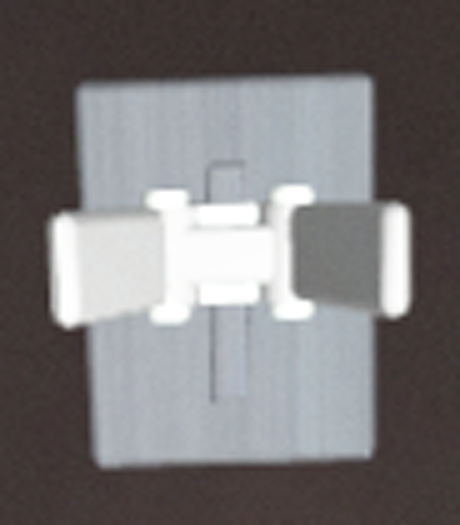

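```bash
python3 - <<'E'
from h import *
plan([0.583,-0.145,0.155],1.321,8)
E
```

```text
linear [[0.0071,0.0003,0.0181],[0.007,0.0004,0.0181],[0.0071,0.0003,0.0182],[0.0071,0.0004,0.0181],[0.007,0.0003,0.0181],[0.0071,0.0004,0.0181],[0.0071,0.0004,0.0181],[0.007,0.0004,0.0181],[0,0,0],[0,0,0]]
rot [[-0.0002,-0.0001,-0.0025],[-0.0002,-0.0001,-0.0025],[-0.0002,-0.0001,-0.0024],[-0.0002,-0.0001,-0.0025],[-0.0002,-0.0001,-0.0024],[-0.0002,-0.0001,-0.0025],[-0.0001,-0.0,-0.0024],[-0.0002,-0.0001,-0.0025],[0,0,0],[0,0,0]]
```

Request:
{"method": "arm_command", "body": {
  "linear": [
    [0.0071,0.0004,0.0181],
    [0.007,0.0004,0.0181],
    [0.0071,0.0003,0.0182],
    [0.0071,0.0004,0.0181],
    [0.007,0.0003,0.0181],
    [0.0071,0.0004,0.0181],
    [0.0071,0.0004,0.0181],
    [0.007,0.0004,0.0181],
    [0,0,0],
    [0,0,0]
  ],
  "rot": [
    [-0.0002,-0.0001,-0.0025],
    [-0.0002,-0.0001,-0.0025],
    [-0.0002,-0.0001,-0.0024],
    [-0.0002,-0.0001,-0.0025],
    [-0.0002,-0.0001,-0.0024],
    [-0.0002,-0.0001,-0.0025],
    [-0.0001,0,-0.0024],
    [-0.0002,-0.0001,-0.0025],
    [0,0,0],
    [0,0,0]
  ]
}}

```text
time_s: 3.68
tool_pos: [0.5826, -0.1424, 0.1548]
tcp_rot: [-3.14, -0.001, 1.326]
force: [-0.2, 0.5, 0.6]
finger_gap: 0.0853
gripper_force: 0.0
```

```bash
python3 - <<'E'
from h import *
a=snap('wrist','w3')['color']; b=snap('scene','s3')['color'];c=snap('side','d3')['color']
print(state()['tool_pos'],state()['tcp_rot'])
z=lambda im,x,y,w,h:cv2.resize(im[y:y+h,x:x+w],(400,300),interpolation=cv2.INTER_CUBIC)
cv2.imwrite('pics/m3.png',np.vstack([np.hstack([cv2.resize(a,(400,300)),z(b,325,240,133,100)]),np.hstack([z(c,300,220,120,90),z(a,220,200,240,180)])])[:,:,::-1])
E
```

```text
[ 0.58378323 -0.1458527   0.15701407] [3.13811734e+00 5.35229977e-04 1.32140220e+00]
```

View pics/m3.png

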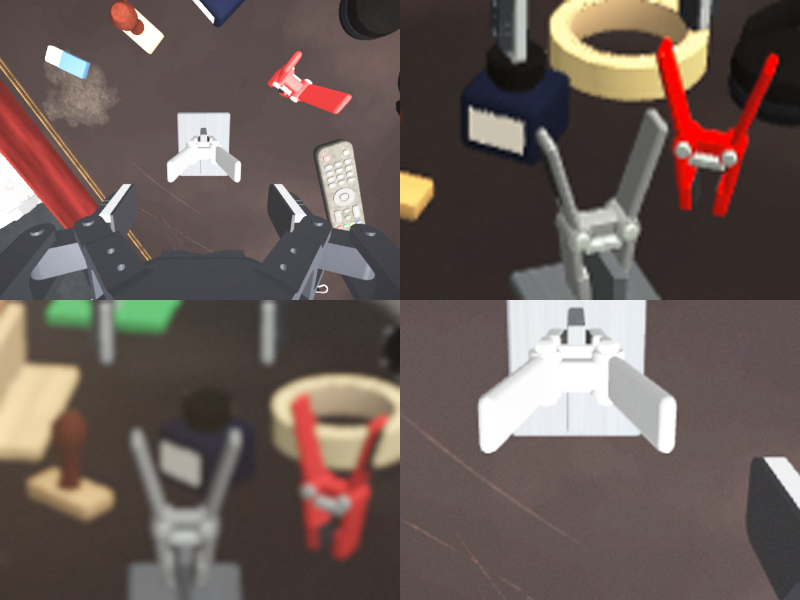

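The fingers straddle the clamp evenly in every view (side crop: fingers at 105 and 268, handles at 137 and 237). Descending.

Request:
{"method": "arm_command", "body": {
  "linear": [
    [0,0,0.012],
    [0,0,0.012],
    [0,0,0.012],
    [0,0,0.012],
    [0,0,0.012],
    [0,0,0.012],
    [0,0,0],
    [0,0,0],
    [0,0,0],
    [0,0,0]
  ],
  "rot": [
    [0,0,0],
    [0,0,0],
    [0,0,0],
    [0,0,0],
    [0,0,0],
    [0,0,0],
    [0,0,0],
    [0,0,0],
    [0,0,0],
    [0,0,0]
  ]
}}

```text
time_s: 4.67
tool_pos: [0.5837, -0.1464, 0.0843]
tcp_rot: [3.139, 0.001, 1.321]
force: [-0.2, 0.2, -0.9]
finger_gap: 0.0852
gripper_force: 0.0
```

```bash
python3 - <<'E'
from h import *
for i in range(4): grab_frame('wrist'); s=state(); print(s['tool_pos'],s['tcp_rot'],s['force'])
E
```

```text
[ 0.5837658  -0.14628899  0.08445027] [3.13863415e+00 7.03356032e-04 1.32066268e+00] [ 0.49324948 -0.79919416  0.48994269]
[ 0.58373687 -0.1462261   0.08447553] [3.13865845e+00 6.58111408e-04 1.32074425e+00] [-0.07036322  0.28447787  0.10259515]
[ 0.58367287 -0.14616693  0.08445027] [3.13876194e+00 6.47532758e-04 1.32082393e+00] [-0.080331   -0.45496595 -0.26145964]
[ 0.58356195 -0.14612673  0.08437525] [3.13899626e+00 6.19116583e-04 1.32080228e+00] [-0.22834427 -0.32029113 -0.61633625]
```

Request:
{"method": "arm_command", "body": {
  "linear": [
    [0,0,0],
    [0,0,0],
    [0,0,0],
    [0,0,0],
    [0,0,0],
    [0,0,0],
    [0,0,0],
    [0,0,0],
    [0,0,0],
    [0,0,0]
  ],
  "rot": [
    [0,0,0],
    [0,0,0],
    [0,0,0],
    [0,0,0],
    [0,0,0],
    [0,0,0],
    [0,0,0],
    [0,0,0],
    [0,0,0],
    [0,0,0]
  ],
  "gripper": 0.1,
  "squeeze": 35
}}

```text
time_s: 5.7
tool_pos: [0.5831, -0.1466, 0.0868]
tcp_rot: [3.14, -0.001, 1.32]
force: [-4.3, 1.5, 21.1]
finger_gap: 0.0312
gripper_force: 33.3
```

Request:
{"method": "arm_command", "body": {
  "linear": [
    [0,0,0],
    [0,0,0],
    [0,0,0],
    [0,0,0],
    [0,0,0],
    [0,0,0],
    [0,0,0],
    [0,0,0],
    [0,0,0],
    [0,0,0]
  ],
  "rot": [
    [0,0,0],
    [0,0,0],
    [0,0,0],
    [0,0,0],
    [0,0,0],
    [0,0,0],
    [0,0,0],
    [0,0,0],
    [0,0,0],
    [0,0,0]
  ]
}}

```text
time_s: 6.53
tool_pos: [0.5831, -0.1466, 0.0868]
tcp_rot: [3.14, -0.001, 1.32]
force: [-4.8, 1.7, 21.4]
finger_gap: 0.0311
gripper_force: 33.3
```

Request:
{"method": "arm_command", "body": {
  "linear": [
    [0,0,-0.004],
    [0,0,-0.006],
    [0,0,-0.01],
    [0,0,-0.015],
    [0,0,-0.02],
    [0,0,-0.02],
    [0,0,-0.02],
    [0,0,-0.015],
    [0,0,0],
    [0,0,0]
  ],
  "rot": [
    [0,0,0],
    [0,0,0],
    [0,0,0],
    [0,0,0],
    [0,0,0],
    [0,0,0],
    [0,0,0],
    [0,0,0],
    [0,0,0],
    [0,0,0]
  ]
}}

```text
time_s: 7.37
tool_pos: [0.5835, -0.1459, 0.1945]
tcp_rot: [3.138, 0.0, 1.321]
force: [-0.7, -0.5, -1.2]
finger_gap: 0.031
gripper_force: 35.2
```

```bash
python3 - <<'E'
from h import *
b=snap('scene','s4')['color'];c=snap('side','d4')['color'];a=grab_frame('wrist')['color']
s=state();print(s['tool_pos'],s['tcp_rot'],s['force'],s['finger_gap'])
z=lambda im,x,y,w,h:cv2.resize(im[y:y+h,x:x+w],(400,300),interpolation=cv2.INTER_CUBIC)
cv2.imwrite('pics/m4.png',np.vstack([np.hstack([z(b,310,200,160,120),z(c,290,190,120,90)]),np.hstack([z(a,120,180,400,300),z(b,225,210,133,100)])])[:,:,::-1])
plan([0.515,0.153,0.20],np.radians(67),12)
E
```

```text
[ 0.58209399 -0.14542984  0.1925522 ] [-3.14058203e+00  7.87947202e-04  1.32095739e+00] [ 0.41558151 -0.1321605  -1.7494952 ] 0.030965811562008005
linear [[0.0227,-0.0116,-0.0006],[0.0226,-0.0118,-0.0007],[0.0224,-0.0122,-0.0006],[0.0223,-0.0124,-0.0006],[0.0221,-0.0127,-0.0006],[0.0219,-0.0129,-0.0006],[0.0218,-0.0133,-0.0007],[0.0216,-0.0135,-0.0006],[0.0214,-0.0138,-0.0006],[0.0213,-0.0141,-0.0006]]
rot [[-0.0001,0.0001,0.0126],[-0.0001,0.0001,0.0126],[-0.0001,0.0001,0.0126],[-0.0001,0.0001,0.0126],[-0.0001,0.0001,0.0126],[-0.0001,0.0001,0.0127],[-0.0001,0.0,0.0126],[-0.0001,0.0001,0.0127],[-0.0,0.0,0.0126],[-0.0001,0.0001,0.0127]]
linear [[0.021,-0.0143,-0.0007],[0.0209,-0.0146,-0.0006],[0,0,0],[0,0,0],[0,0,0],[0,0,0],[0,0,0],[0,0,0],[0,0,0],[0,0,0]]
rot [[-0.0,0.0,0.0126],[-0.0001,0.0001,0.0127],[0,0,0],[0,0,0],[0,0,0],[0,0,0],[0,0,0],[0,0,0],[0,0,0],[0,0,0]]
```

View pics/m4.png

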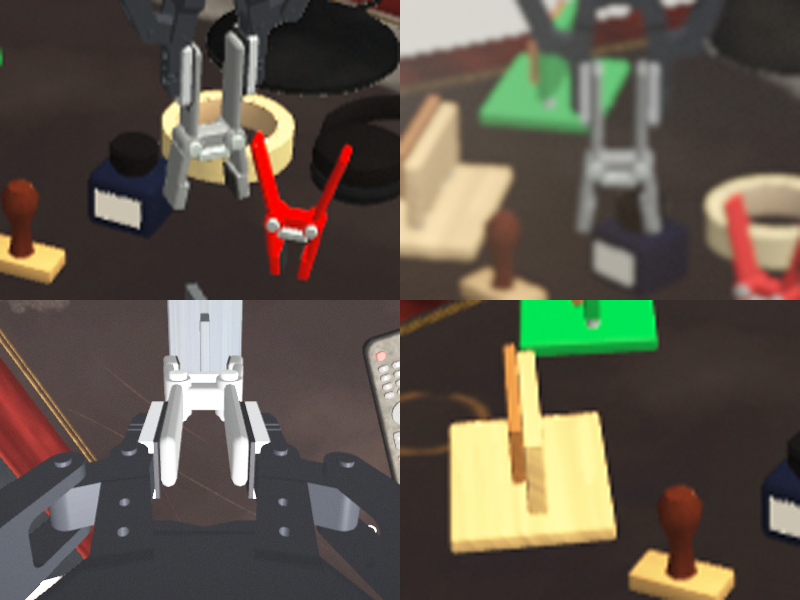

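The clamp is held squeezed and upright with its jaws open, and nothing else was disturbed. Going over the rack.

Request:
{"method": "arm_command", "body": {
  "linear": [
    [0.0227,-0.0118,-0.0006],
    [0.0226,-0.012,-0.0007],
    [0.0224,-0.0124,-0.0006],
    [0.0223,-0.0126,-0.0006],
    [0.0221,-0.0129,-0.0006],
    [0.0219,-0.0131,-0.0006],
    [0.0218,-0.0135,-0.0007],
    [0.0216,-0.0137,-0.0006],
    [0.0214,-0.014,-0.0006],
    [0.0213,-0.0143,-0.0006]
  ],
  "rot": [
    [0,0,0.0126],
    [0,0,0.0126],
    [0,0,0.0126],
    [0,0,0.0126],
    [0,0,0.0126],
    [0,0,0.0126],
    [0,0,0.0126],
    [0,0,0.0126],
    [0,0,0.0126],
    [0,0,0.0126]
  ]
}}

```text
time_s: 8.35
tool_pos: [0.524, 0.1044, 0.1985]
tcp_rot: [-3.141, 0.002, 1.194]
force: [0.8, -0.3, -0.5]
finger_gap: 0.0307
gripper_force: 35.1
```

Request:
{"method": "arm_command", "body": {
  "linear": [
    [0.021,-0.0143,-0.0007],
    [0.0209,-0.0146,-0.0006],
    [0,0,0],
    [0,0,0],
    [0,0,0],
    [0,0,0],
    [0,0,0],
    [0,0,0],
    [0,0,0],
    [0,0,0]
  ],
  "rot": [
    [0,0,0.0126],
    [0,0,0.0127],
    [0,0,0],
    [0,0,0],
    [0,0,0],
    [0,0,0],
    [0,0,0],
    [0,0,0],
    [0,0,0],
    [0,0,0]
  ]
}}

```text
time_s: 9.18
tool_pos: [0.5142, 0.1525, 0.2009]
tcp_rot: [3.14, 0.0, 1.168]
force: [0.0, -0.1, -1.6]
finger_gap: 0.0309
gripper_force: 35.2
```

```bash
python3 - <<'E'
from h import *
s=state();print(s['tool_pos'],s['tcp_rot'],s['force'],s['finger_gap'])
plan([0.513,0.153,0.145],1.171,10)
E
```

```text
[0.51420668 0.15246422 0.2009382 ] [3.13994030e+00 4.67173172e-04 1.16828017e+00] [ 0.04786513 -0.0977701  -1.60645262] 0.030860064345783863
linear [[0.0,-0.0001,0.0056],[0.0,-0.0002,0.0056],[0.0,-0.0001,0.0056],[0.0,-0.0002,0.0056],[0.0,-0.0001,0.0056],[0.0,-0.0001,0.0056],[0.0,-0.0002,0.0056],[0.0,-0.0001,0.0055],[0.0,-0.0001,0.0056],[0.0,-0.0002,0.0056]]
rot [[0.0002,0.0,-0.0003],[0.0002,0.0001,-0.0003],[0.0002,0.0,-0.0003],[0.0002,0.0001,-0.0003],[0.0001,0.0,-0.0003],[0.0002,0.0001,-0.0002],[0.0001,0.0,-0.0003],[0.0002,0.0001,-0.0002],[0.0001,0.0,-0.0003],[0.0002,0.0001,-0.0002]]
```

Request:
{"method": "arm_command", "body": {
  "linear": [
    [0,-0.0002,0.006],
    [0,-0.0002,0.006],
    [0,-0.0002,0.006],
    [0,-0.0002,0.006],
    [0,-0.0002,0.006],
    [0,-0.0002,0.006],
    [0,-0.0002,0.006],
    [0,0,0.004],
    [0,0,0],
    [0,0,0]
  ],
  "rot": [
    [0.0002,0,-0.0003],
    [0.0002,0,-0.0003],
    [0.0002,0,-0.0003],
    [0.0002,0,-0.0003],
    [0.0002,0,-0.0003],
    [0.0002,0,-0.0003],
    [0.0002,0,-0.0003],
    [0.0002,0,-0.0003],
    [0,0,0],
    [0,0,0]
  ]
}}

```text
time_s: 10.02
tool_pos: [0.5128, 0.1535, 0.1546]
tcp_rot: [-3.141, 0.001, 1.172]
force: [-0.0, 0.5, -1.0]
finger_gap: 0.0312
gripper_force: 35.2
```

```bash
python3 - <<'E'
from h import *
b=snap('scene','s5')['color'];c=snap('side','d5')['color'];a=snap('wrist','w5')['color']
s=state();print(s['tool_pos'],s['tcp_rot'],s['force'],s['finger_gap'])
z=lambda im,x,y,w,h:cv2.resize(im[y:y+h,x:x+w],(400,300),interpolation=cv2.INTER_CUBIC)
cv2.imwrite('pics/m5.png',np.vstack([np.hstack([z(b,220,190,120,90),z(c,250,180,100,75)]),np.hstack([cv2.resize(a,(400,300)),z(a,240,200,160,120)])])[:,:,::-1])
E
```

```text
[0.51313506 0.15358616 0.15519581] [ 3.14100721e+00 -2.73004502e-05  1.17181170e+00] [ 0.62980021 -0.49491532 -0.82037619] 0.03092368222785879
```

View pics/m5.png

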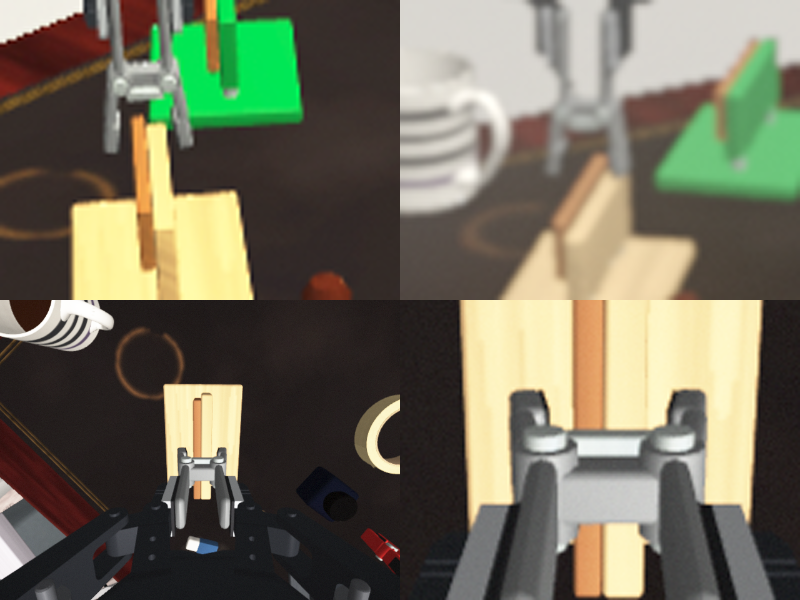

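The clamp sits centred over the slat and board: in the crop the jaws are at 528 and 688 and the work spans 574–643. Lowering it.

Request:
{"method": "arm_command", "body": {
  "linear": [
    [0,0.0003,0.006],
    [0,0.0003,0.006],
    [0,0,0.006],
    [0,0,0.006],
    [0,0,0.006],
    [0,0,0.006],
    [0,0,0.004],
    [0,0,0],
    [0,0,0],
    [0,0,0]
  ],
  "rot": [
    [0,0,0],
    [0,0,0],
    [0,0,0],
    [0,0,0],
    [0,0,0],
    [0,0,0],
    [0,0,0],
    [0,0,0],
    [0,0,0],
    [0,0,0]
  ]
}}

```text
time_s: 11.0
tool_pos: [0.5136, 0.1533, 0.115]
tcp_rot: [3.141, 0.0, 1.172]
force: [0.1, 0.7, -1.2]
finger_gap: 0.0314
gripper_force: 35.2
```

Request:
{"method": "arm_command", "body": {
  "linear": [
    [0,0,0.001],
    [0,0,0.001],
    [0,0,0.001],
    [0,0,0.001],
    [0,0,0.001],
    [0,0,0],
    [0,0,0],
    [0,0,0],
    [0,0,0],
    [0,0,0]
  ],
  "rot": [
    [0,0,0],
    [0,0,0],
    [0,0,0],
    [0,0,0],
    [0,0,0],
    [0,0,0],
    [0,0,0],
    [0,0,0],
    [0,0,0],
    [0,0,0]
  ]
}}

```text
time_s: 11.83
tool_pos: [0.5135, 0.1534, 0.11]
tcp_rot: [3.141, 0.0, 1.172]
force: [0.1, 0.2, 0.9]
finger_gap: 0.0311
gripper_force: 35.3
```

Request:
{"method": "arm_command", "body": {
  "linear": [
    [0,0,0.001],
    [0,0,0.001],
    [0,0,0.001],
    [0,0,0.001],
    [0,0,0],
    [0,0,0],
    [0,0,0],
    [0,0,0],
    [0,0,0],
    [0,0,0]
  ],
  "rot": [
    [0,0,0],
    [0,0,0],
    [0,0,0],
    [0,0,0],
    [0,0,0],
    [0,0,0],
    [0,0,0],
    [0,0,0],
    [0,0,0],
    [0,0,0]
  ]
}}

```text
time_s: 12.67
tool_pos: [0.5135, 0.1534, 0.106]
tcp_rot: [3.141, 0.0, 1.172]
force: [0.2, 0.6, 1.8]
finger_gap: 0.0314
gripper_force: 35.3
```

Request:
{"method": "arm_command", "body": {
  "linear": [
    [0,0,0.001],
    [0,0,0.001],
    [0,0,0],
    [0,0,0],
    [0,0,0],
    [0,0,0],
    [0,0,0],
    [0,0,0],
    [0,0,0],
    [0,0,0]
  ],
  "rot": [
    [0,0,0],
    [0,0,0],
    [0,0,0],
    [0,0,0],
    [0,0,0],
    [0,0,0],
    [0,0,0],
    [0,0,0],
    [0,0,0],
    [0,0,0]
  ]
}}

```text
time_s: 13.5
tool_pos: [0.5135, 0.1534, 0.104]
tcp_rot: [3.141, 0.0, 1.172]
force: [-0.1, 1.2, 5.3]
finger_gap: 0.0313
gripper_force: 35.6
```

Request:
{"method": "arm_command", "body": {
  "linear": [
    [0,0,0.0005],
    [0,0,0],
    [0,0,0],
    [0,0,0],
    [0,0,0],
    [0,0,0],
    [0,0,0],
    [0,0,0],
    [0,0,0],
    [0,0,0]
  ],
  "rot": [
    [0,0,0],
    [0,0,0],
    [0,0,0],
    [0,0,0],
    [0,0,0],
    [0,0,0],
    [0,0,0],
    [0,0,0],
    [0,0,0],
    [0,0,0]
  ]
}}

```text
time_s: 14.33
tool_pos: [0.5136, 0.1534, 0.104]
tcp_rot: [-3.142, -0.0, 1.172]
force: [-2.1, -0.1, 9.3]
finger_gap: 0.0307
gripper_force: 35.9
```

```bash
python3 - <<'E'
from h import *
F=[]
for i in range(5): grab_frame('wrist'); s=state(); F.append(s['force'])
print(np.mean(F,0),s['tool_pos'],s['wrist_torque'])
E
```

```text
[-1.25649824  1.0450167   8.94707129] [0.51351626 0.15336192 0.10400063] [0.18199613 0.23842234 0.00532828]
```

The bar bears on the board: it stopped at z 0.104, about 8 mm after the first slat contact, with about 10 N net. I'll open in small steps and watch the downward force.

Request:
{"method": "arm_command", "body": {
  "linear": [
    [0,0,0.0003],
    [0,0,0],
    [0,0,0],
    [0,0,0],
    [0,0,0],
    [0,0,0],
    [0,0,0],
    [0,0,0],
    [0,0,0],
    [0,0,0]
  ],
  "rot": [
    [0,0,0],
    [0,0,0],
    [0,0,0],
    [0,0,0],
    [0,0,0],
    [0,0,0],
    [0,0,0],
    [0,0,0],
    [0,0,0],
    [0,0,0]
  ],
  "gripper": 0.37,
  "squeeze": 20
}}

```text
time_s: 15.42
tool_pos: [0.5134, 0.1534, 0.1038]
tcp_rot: [-3.141, -0.0, 1.172]
force: [-1.9, 0.7, 9.9]
finger_gap: 0.0318
gripper_force: 15.1
```

Request:
{"method": "arm_command", "body": {
  "linear": [
    [0,0,0],
    [0,0,0],
    [0,0,0],
    [0,0,0],
    [0,0,0],
    [0,0,0],
    [0,0,0],
    [0,0,0],
    [0,0,0],
    [0,0,0]
  ],
  "rot": [
    [0,0,0],
    [0,0,0],
    [0,0,0],
    [0,0,0],
    [0,0,0],
    [0,0,0],
    [0,0,0],
    [0,0,0],
    [0,0,0],
    [0,0,0]
  ],
  "gripper": 0.4
}}

```text
time_s: 16.25
tool_pos: [0.5136, 0.1534, 0.1034]
tcp_rot: [3.141, -0.0, 1.172]
force: [-0.5, 0.5, 6.7]
finger_gap: 0.0339
gripper_force: 9.9
```

Request:
{"method": "arm_command", "body": {
  "linear": [
    [0,0,0.0007],
    [0,0,0],
    [0,0,0],
    [0,0,0],
    [0,0,0],
    [0,0,0],
    [0,0,0],
    [0,0,0],
    [0,0,0],
    [0,0,0]
  ],
  "rot": [
    [0,0,0],
    [0,0,0],
    [0,0,0],
    [0,0,0],
    [0,0,0],
    [0,0,0],
    [0,0,0],
    [0,0,0],
    [0,0,0],
    [0,0,0]
  ],
  "gripper": 0.42
}}

```text
time_s: 17.08
tool_pos: [0.5139, 0.1533, 0.1031]
tcp_rot: [3.141, -0.0, 1.172]
force: [-1.0, -0.8, 9.2]
finger_gap: 0.036
gripper_force: 9.8
```

Request:
{"method": "arm_command", "body": {
  "linear": [
    [0,0,0.0006],
    [0,0,0],
    [0,0,0],
    [0,0,0],
    [0,0,0],
    [0,0,0],
    [0,0,0],
    [0,0,0],
    [0,0,0],
    [0,0,0]
  ],
  "rot": [
    [0,0,0],
    [0,0,0],
    [0,0,0],
    [0,0,0],
    [0,0,0],
    [0,0,0],
    [0,0,0],
    [0,0,0],
    [0,0,0],
    [0,0,0]
  ],
  "gripper": 0.45
}}

```text
time_s: 17.92
tool_pos: [0.514, 0.1534, 0.1026]
tcp_rot: [3.141, -0.001, 1.172]
force: [-0.8, 0.8, 10.6]
finger_gap: 0.0384
gripper_force: 9.7
```

Request:
{"method": "arm_command", "body": {
  "linear": [
    [0,0,0.0006],
    [0,0,0],
    [0,0,0],
    [0,0,0],
    [0,0,0],
    [0,0,0],
    [0,0,0],
    [0,0,0],
    [0,0,0],
    [0,0,0]
  ],
  "rot": [
    [0,0,0],
    [0,0,0],
    [0,0,0],
    [0,0,0],
    [0,0,0],
    [0,0,0],
    [0,0,0],
    [0,0,0],
    [0,0,0],
    [0,0,0]
  ],
  "gripper": 0.48
}}

```text
time_s: 18.75
tool_pos: [0.5141, 0.1533, 0.1021]
tcp_rot: [3.141, -0.001, 1.172]
force: [-0.4, 0.9, 11.1]
finger_gap: 0.041
gripper_force: 9.6
```

Request:
{"method": "arm_command", "body": {
  "linear": [
    [0,0,0.0006],
    [0,0,0],
    [0,0,0],
    [0,0,0],
    [0,0,0],
    [0,0,0],
    [0,0,0],
    [0,0,0],
    [0,0,0],
    [0,0,0]
  ],
  "rot": [
    [0,0,0],
    [0,0,0],
    [0,0,0],
    [0,0,0],
    [0,0,0],
    [0,0,0],
    [0,0,0],
    [0,0,0],
    [0,0,0],
    [0,0,0]
  ],
  "gripper": 0.51
}}

```text
time_s: 19.58
tool_pos: [0.5142, 0.1533, 0.1015]
tcp_rot: [3.141, -0.001, 1.172]
force: [-0.0, -0.2, 10.6]
finger_gap: 0.0434
gripper_force: 9.5
```

Request:
{"method": "arm_command", "body": {
  "linear": [
    [0,0,0.0006],
    [0,0,0],
    [0,0,0],
    [0,0,0],
    [0,0,0],
    [0,0,0],
    [0,0,0],
    [0,0,0],
    [0,0,0],
    [0,0,0]
  ],
  "rot": [
    [0,0,0],
    [0,0,0],
    [0,0,0],
    [0,0,0],
    [0,0,0],
    [0,0,0],
    [0,0,0],
    [0,0,0],
    [0,0,0],
    [0,0,0]
  ],
  "gripper": 0.54
}}

```text
time_s: 20.42
tool_pos: [0.5142, 0.1533, 0.1009]
tcp_rot: [3.14, -0.001, 1.171]
force: [-0.8, 0.4, 10.2]
finger_gap: 0.0463
gripper_force: 9.4
```

Request:
{"method": "arm_command", "body": {
  "linear": [
    [0,0,0.0007],
    [0,0,0],
    [0,0,0],
    [0,0,0],
    [0,0,0],
    [0,0,0],
    [0,0,0],
    [0,0,0],
    [0,0,0],
    [0,0,0]
  ],
  "rot": [
    [0,0,0],
    [0,0,0],
    [0,0,0],
    [0,0,0],
    [0,0,0],
    [0,0,0],
    [0,0,0],
    [0,0,0],
    [0,0,0],
    [0,0,0]
  ],
  "gripper": 0.57
}}

```text
time_s: 21.25
tool_pos: [0.5142, 0.1533, 0.1001]
tcp_rot: [3.14, -0.001, 1.172]
force: [-1.3, 1.1, 10.6]
finger_gap: 0.0486
gripper_force: 9.3
```

Request:
{"method": "arm_command", "body": {
  "linear": [
    [0,0,0.0007],
    [0,0,0],
    [0,0,0],
    [0,0,0],
    [0,0,0],
    [0,0,0],
    [0,0,0],
    [0,0,0],
    [0,0,0],
    [0,0,0]
  ],
  "rot": [
    [0,0,0],
    [0,0,0],
    [0,0,0],
    [0,0,0],
    [0,0,0],
    [0,0,0],
    [0,0,0],
    [0,0,0],
    [0,0,0],
    [0,0,0]
  ],
  "gripper": 0.6
}}

```text
time_s: 22.08
tool_pos: [0.5139, 0.1533, 0.0991]
tcp_rot: [3.141, -0.0, 1.172]
force: [-1.3, 0.8, 6.8]
finger_gap: 0.0515
gripper_force: 5.7
```

Request:
{"method": "arm_command", "body": {
  "linear": [
    [0,0,0],
    [0,0,0],
    [0,0,0],
    [0,0,0],
    [0,0,0],
    [0,0,0],
    [0,0,0],
    [0,0,0],
    [0,0,0],
    [0,0,0]
  ],
  "rot": [
    [0,0,0],
    [0,0,0],
    [0,0,0],
    [0,0,0],
    [0,0,0],
    [0,0,0],
    [0,0,0],
    [0,0,0],
    [0,0,0],
    [0,0,0]
  ],
  "gripper": 0.63
}}

```text
time_s: 22.92
tool_pos: [0.5133, 0.1533, 0.0986]
tcp_rot: [-3.142, 0.0, 1.172]
force: [-0.0, 0.1, -0.4]
finger_gap: 0.0541
gripper_force: 0.0
```

The jaws took over at about a 51 mm opening, and the pads are now free. Opening fully and checking.

Request:
{"method": "arm_command", "body": {
  "linear": [
    [0,0,0],
    [0,0,0],
    [0,0,0],
    [0,0,0],
    [0,0,0],
    [0,0,0],
    [0,0,0],
    [0,0,0],
    [0,0,0],
    [0,0,0]
  ],
  "rot": [
    [0,0,0],
    [0,0,0],
    [0,0,0],
    [0,0,0],
    [0,0,0],
    [0,0,0],
    [0,0,0],
    [0,0,0],
    [0,0,0],
    [0,0,0]
  ],
  "gripper": 1.0
}}

```text
time_s: 23.75
tool_pos: [0.5134, 0.1533, 0.0986]
tcp_rot: [3.142, 0.0, 1.172]
force: [-0.6, -0.7, 0.1]
finger_gap: 0.0855
gripper_force: 0.0
```

Request:
{"method": "arm_command", "body": {
  "linear": [
    [0,0,-0.005],
    [0,0,-0.01],
    [0,0,-0.015],
    [0,0,-0.02],
    [0,0,-0.02],
    [0,0,-0.02],
    [0,0,-0.02],
    [0,0,-0.02],
    [0,0,-0.01],
    [0,0,0]
  ],
  "rot": [
    [0,0,0],
    [0,0,0],
    [0,0,0],
    [0,0,0],
    [0,0,0],
    [0,0,0],
    [0,0,0],
    [0,0,0],
    [0,0,0],
    [0,0,0]
  ]
}}

```text
time_s: 24.58
tool_pos: [0.515, 0.1536, 0.2413]
tcp_rot: [3.138, -0.004, 1.172]
force: [0.6, -0.1, 0.1]
finger_gap: 0.0856
gripper_force: 0.0
```

```bash
python3 - <<'E'
from h import *
b=snap('scene','s6')['color'];c=snap('side','d6')['color'];a=snap('wrist','w6')['color']
s=state();print(s['tool_pos'],s['tcp_rot'],s['force'],s['finger_gap'])
z=lambda im,x,y,w,h:cv2.resize(im[y:y+h,x:x+w],(400,300),interpolation=cv2.INTER_CUBIC)
cv2.imwrite('pics/m6.png',np.vstack([np.hstack([z(b,225,210,133,100),z(c,250,190,100,75)]),np.hstack([cv2.resize(a,(400,300)),z(a,240,130,160,120)])])[:,:,::-1])
E
```

```text
[0.51258917 0.15337259 0.23793628] [-3.14043567e+00  1.26919599e-03  1.17207285e+00] [-0.60747615  1.01771565  0.92711305] 0.08592442167692672
```

View pics/m6.png

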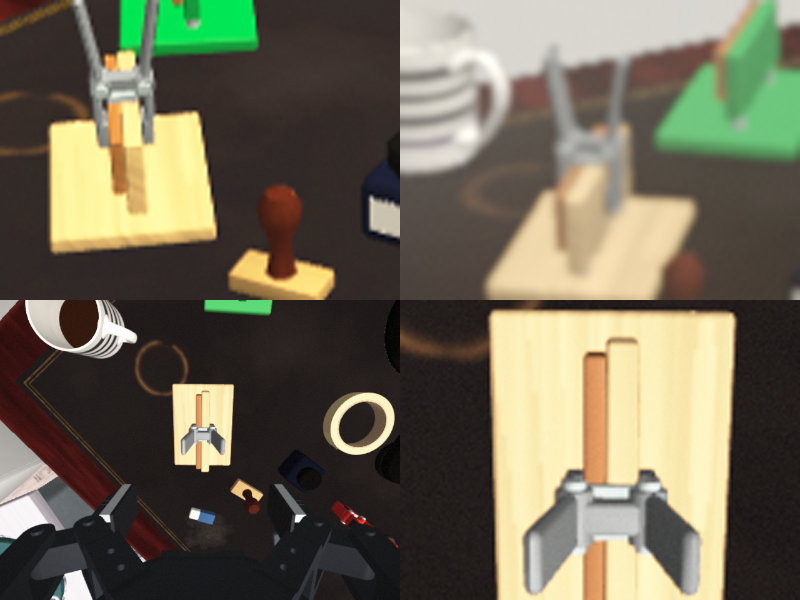

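The clamp now grips slat and board upright near the middle of their length. In the scene crop the slat's top, at (112,57), is level with the board's, at (125,52), and the stamp, bottle and eraser are where they were.

```bash
python3 -c "
from h import *
print(finish_job())"
```

```text
the job is handed in; nothing more can be done
None
```

The job is handed in: the spring clamp is left gripping slat and back board on its own, upright near the middle with the slat looking flush, bar contact inferred from about 10 N of downward force until the jaws gripped, and the ink bottle, eraser and rubber stamp not visibly shifted.

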